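# Ready the fume box: extraction gate half open, lid up on its struts

## Task

Get the fume box ready to take a fresh casting. First, with the lid still shut, start the extraction: pull the slide gate in its outlet duct to half open (50 mm of its 100 mm travel, the long scribed line on the blade level with the edge of the gate frame). Then lift the lid by its handle past the balance point so that the gas struts carry it fully up and hold it there, leave the gate at half, and disturb nothing else on the bench.

Things in the scene. Friction and masses are not known exactly. Their poses are not given: they have to be found in the camera images.
- fumebox: Fixed grey sheet-metal box, 260 mm deep (x), 300 wide (y), 140 high, lid shut. Origin: centre of underside; x from its front (handle side) to its hinge side, y to its left, z up. A 100 mm duct leaves its right side (-y) through an aluminium gate frame (150 mm along x, 18 along y, top 143 high, middle at x 30, y -235, so 76 mm clear beside the box); then elbow and hose, 130 high, to the back.
- gate_handle (a point): On the axis of the gate's grip, 145 mm above the bench: an upright black round bar, 16 mm in diameter, from 45 to 157 mm above the bench, on the outer end of an upright steel blade 4 mm thick and 112 tall (top 131 above the bench) lying in the box's x-z plane. The blade joins the bar on its +x side and slides out towards the box's -x. Pinch the bar from above by its two y sides.
- gate_frame (a point): Top of the gate frame's front edge in the blade's plane, 143 mm above the bench; does not move with the blade. The grip bar's axis is 40 mm in front of it (-x of the box) with the gate shut, 90 mm at half open.
- gate (a joint): How far the gate is pulled out, m: 0 shut, 0.05 half, 0.1 fully open (stop); grows as the handle moves along the box's -x. Starts 0 to 0.02. Stiff: about 12 N of sliding friction both ways; stays where it is left. Short lines are scribed on the blade at 25 and 75 mm, a long one at 50 mm; each is level with the frame's front edge at that opening.
- lid_handle (a point): Middle of the axis of the lid's handle bar: level, round, 14 mm in diameter, 130 long along the box's y, 134 above the bench when shut, joined to the lid's front face by posts 58 mm to either side of this point; 33 mm gap behind the bar for a finger (do not open wide), free below. Pinch it from above, fingers in front of and behind the bar; the bar turns between the fingers as the lid swings.
- lid_hinge (a point): Middle of the lid's hinge line at the back top edge of the box, 134 mm above the bench, along the box's y. The handle's bar lies 318 mm from it.
- lid (a joint): Lid angle, rad: 0 shut, 1.3 fully up (stop); grows as the front edge rises. The lid weighs 0.7 kg; two damped gas struts inside push it up: let go below about 0.45 rad it falls shut, above about 0.6 it rises by itself to the stop within 5 s and stays there. Lifting takes about 3 N at the handle at first, less higher up.
- beaker_big: Bystander: clear beaker, 96 mm across the rim, 140 mm high, open top, loose; origin at the centre of its underside.
- beaker_small: Bystander: clear beaker, 68 mm across the rim, 85 mm high, loose, stands just in front of the box; origin at the centre of its underside.
- dish: Bystander: shallow plastic bowl, 84 mm across, 36 mm high, loose, in front of the box; origin at the centre of its underside.
- cap: Bystander: screw cap lying flat, 60 mm across, 18 mm high, loose, between the box and the gate's blade; origin at the centre of its underside.
- turner: Bystander: kitchen turner 260 mm long lying on the bench, loose; along its x, handle to -x.
- ladle: Bystander: metal spoon 240 mm long lying on the bench, loose; along its x, handle to -x.
- paddle: Bystander: wooden stirring paddle 340 mm long, 52 mm wide, 16 mm thick, lying on the bench, loose; along its x.
- ir_gun: Bystander: black and grey pistol-shaped thermometer lying on its side, 150 mm long, 40 mm high, loose; origin on its underside.

How it is judged:
By the outcome, as a careful person would: the job done as asked, in the order asked, and still so for the second after the job is handed in, with the robot touching nothing.
It also fails if it takes over 48 s, if anything falls off the work surface, if the arm or the gripper's body presses on something with over 40 N, if the wrist force passes 120 N, or if a joint passes its speed limit or range.

## Robot

A 6-joint arm with a two-finger parallel gripper is mounted at the origin on the work surface. World frame = base frame: x ahead of the robot, y to its left, z up, the work surface at z = 0. Lengths are in m, angles in rad, forces in N, time in s.
With the tool pointing down it reaches from about 0.35 to 0.85 m from the base axis. Payload 8.1 kg.
Tool frame: the origin (TCP) lies on the centre line of the jaws, within the pads' length; the fingertips stand 14 mm ahead of it and the grasp point (between the pads) lies 5 mm behind it; z points along the fingers, y is the direction in which the jaws open and shut (so a half turn about z gives the same grasp; the last joint's range is limited). The gripper opens to 93 mm and grips with 3 to 60 N. Pads are 15 mm wide; open, the fingers measure 128 mm over their backs; the gripper's body (75 mm by 188 mm) begins 65 mm behind the grasp point.
Start: joints at [-1.349, 0.13, 1.488, -0, 1.523, -0.085], TCP at [0.181, -0.572, 0.233] pointing down, gripper open.
Joint ranges: [-2.96, 2.96], [-0.89, 2.26], [0.02, 2.5], [-1.34, 4.48], [0, 2.73], [-2.66, 2.66]. Speed limits (rad/s): [2.39, 2.39, 2.79, 3.14, 3.14, 3.14].

## Interface

Orientations are given as a rotation vector (axis times angle).
In Python, from plant import robot gives the robot as it stands.
- The arm moves only by the tool jog_arm, never from a script. Its argument "steps" is a list of rows, each a list of 7 numbers: the closure, from 0 (fully open) to 1 (shut), then the shift along the tool's x, y, z in m, then the turn, a rotation vector about the tool's x, y, z in rad. In form: [[jaw, tx, ty, tz, rx, ry, rz], ...]. A call has 1 to 5 rows; each row is the pose to reach, as a shift and turn from the pose measured when the call began, along the tool's axes at that moment; what a row does not reach only later rows make up. A row lasts 1/8 s, in which the tool goes at most 62.5 mm and 10.7 degrees, less where a joint would pass 70% of its speed; a pose out of reach is approached as far as the arm can. A call with a gripper value outside its range is refused whole. The fingers move at their own pace and stop on an object; "force" is the grip in N (left out, the last holds). Time passes only in rows, so rows that repeat a pose let the fingers close. It gives the time, the measured TCP pose, the force and the opening at its end, in the units of the state.
- robot.read_state(): the state, without advancing time (a new reading comes with each control period).
- robot.read_camera(name): name is "scene" or "top" or "wrist"; returns a dict with "image" (384x512x3 uint8, red, green, blue), "mtx" (3x3 intrinsics, pixels), "extrinsics" (4x4, takes a point from camera to world coordinates); the wrist camera has in their place "tool_from_camera" (4x4, takes a point from camera to tool coordinates, whose origin is the TCP and whose axes are the flange's). Camera axes: x right, y down, z forward; pixel columns grow to the right and rows downward; lengths in m; the calibration is good to about 2 mm. A picture is of the moment at which its call begins: read the wrist's pose just before it. There is no depth.
- robot.close_job(): hands the job in, once; it reports no verdict.
The state is a dict: "t": time; "q": joint angles; "dq": joint speeds; "joint_torque": joint torques, N m; "tool_pos": TCP position; "orientation": TCP orientation; "force": force on the tool from outside, world axes, zero at the start; "wrist_torque": the same for the moment, N m; "opening": finger opening in m.
Only numpy, scipy, OpenCV 4.12 (cv2) and the standard library are available. Lean on these libraries where they do the work, as an engineer would, in place of code of your own. Each camera call takes 0.05 s, during which the arm holds its last target.

## Working session

There is one attempt and no reset: what is moved stays moved. The work goes in short steps, Python scripts to look and compute and a tool call to move; the robot and the scene stay as the last step left them, time stands still between calls to the robot, and variables do not carry over. Pictures are saved under pics/ and viewed, and the job is handed in when it is done.

Besides the shell and the picture viewer there is one more tool, called after "Emit:" by a JSON object that holds its "name" and its "arguments", one argument or row to a line. jog_arm: Moves the arm, as the interface text tells. Its arguments: {"type":"object","properties":{"steps":{"type":"array"},"force":{"type":"number"}},"required":["steps"]}

```bash
mkdir -p pics; ls; python3 - <<'E'
from plant import robot
import cv2
s=robot.read_state()
print(s)
for n in ["scene","top","wrist"]:
    c=robot.read_camera(n)
    cv2.imwrite(f"pics/{n}0.png",c["image"][:,:,::-1])
    print(n,c["mtx"].round(1).tolist(),{k:v.round(4).tolist() for k,v in c.items() if k in("extrinsics","tool_from_camera")})
E
```

```text
pics
{'t': 0.0, 'q': array([-1.34935820e+00,  1.31175442e-01,  1.48931399e+00,  8.80949236e-06,
        1.52304002e+00, -8.54246460e-02]), 'dq': array([ 0.00053254, -0.00063944,  0.00036382, -0.0008073 ,  0.00211162,
       -0.00135922]), 'joint_torque': array([-7.28596060e-04, -5.59853625e+01, -4.91751516e+01,  7.68805272e-02,
        3.58338933e-02, -1.80765851e-04]), 'tool_pos': array([ 0.18112454, -0.57140246,  0.23155988]), 'orientation': array([-3.10277661e+00, -4.79833844e-01,  1.92830262e-04]), 'force': array([0.58981687, 0.29322859, 0.7798097 ]), 'wrist_torque': array([-0.03232312, -0.00768867,  0.01424016]), 'opening': 0.09309660638983842}
scene [[356.4, 0.0, 254.2], [0.0, 356.4, 190.2], [0.0, 0.0, 1.0]] {'extrinsics': [[-0.0809, 0.7342, -0.6741, 1.293], [0.9967, 0.0624, -0.0517, 0.0536], [0.0041, -0.6761, -0.7368, 0.9157], [0.0, 0.0, 0.0, 1.0]]}
top [[357.1, 0.0, 251.5], [0.0, 357.1, 188.4], [0.0, 0.0, 1.0]] {'extrinsics': [[0.0026, -0.986, 0.1668, 0.3428], [-1.0, -0.0027, -0.0001, 0.0103], [0.0006, -0.1668, -0.986, 1.253], [0.0, 0.0, 0.0, 1.0]]}
wrist [[343.7, 0.0, 256.4], [0.0, 343.7, 191.4], [0.0, 0.0, 1.0]] {'tool_from_camera': [[0.0014, -0.9592, -0.2827, 0.0794], [1.0, 0.0013, 0.0005, -0.0005], [-0.0001, -0.2827, 0.9592, -0.152], [0.0, 0.0, 0.0, 1.0]]}
```

```bash
python3 - <<'E'
import cv2
for n in ["scene","top"]:
    i=cv2.imread(f"pics/{n}0.png"); cv2.imwrite(f"pics/{n}0b.png",cv2.resize(i,(800,600),interpolation=cv2.INTER_CUBIC))
E
```

```text
(no output)
```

View pics/scene0b.png

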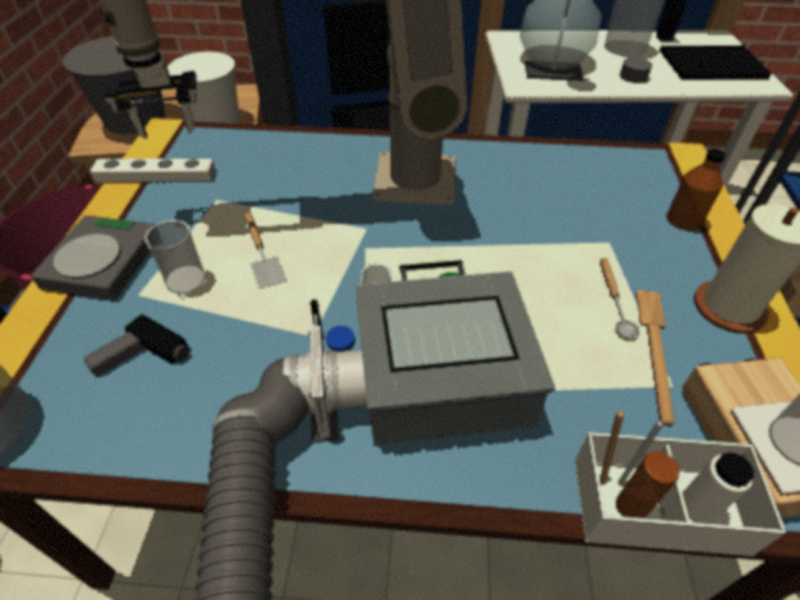

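View pics/top0b.png

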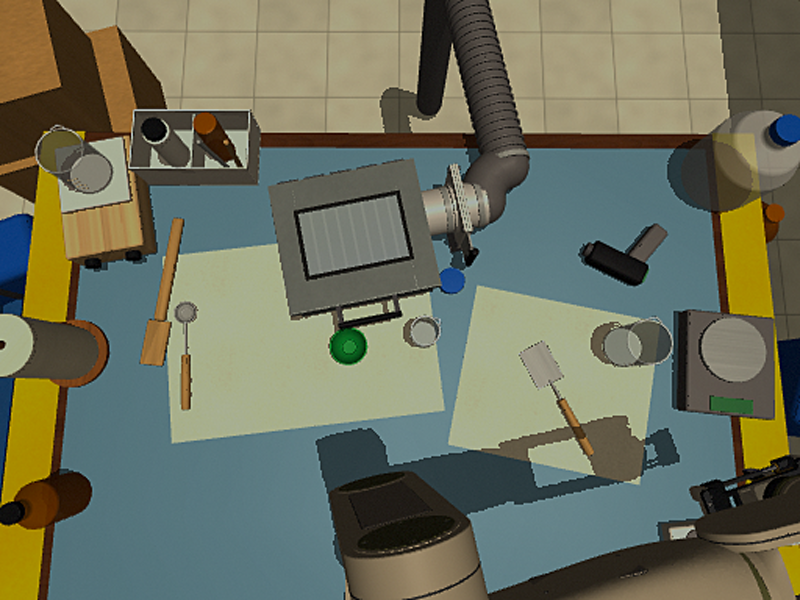

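View pics/wrist0.png

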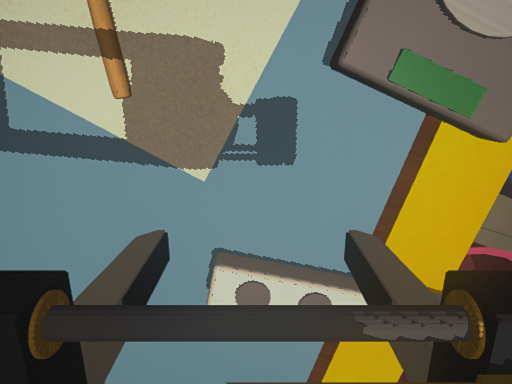

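The top picture shows the box centred near (355,240) of 800x600, the lid handle near (368,315), the gate bar near (471,257), the blue cap at (452,280), the small beaker at (422,330) and the dish at (348,346). I'll zoom in to get pixel positions.

```bash
python3 - <<'E'
import cv2
i=cv2.imread("pics/top0.png"); c=i[90:240,160:360]; cv2.imwrite("pics/topz.png",cv2.resize(c,(800,600),interpolation=cv2.INTER_CUBIC))
i=cv2.imread("pics/scene0.png"); c=i[150:300,170:370]; cv2.imwrite("pics/scenez.png",cv2.resize(c,(800,600),interpolation=cv2.INTER_CUBIC))
E
```

```text
(no output)
```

View pics/topz.png

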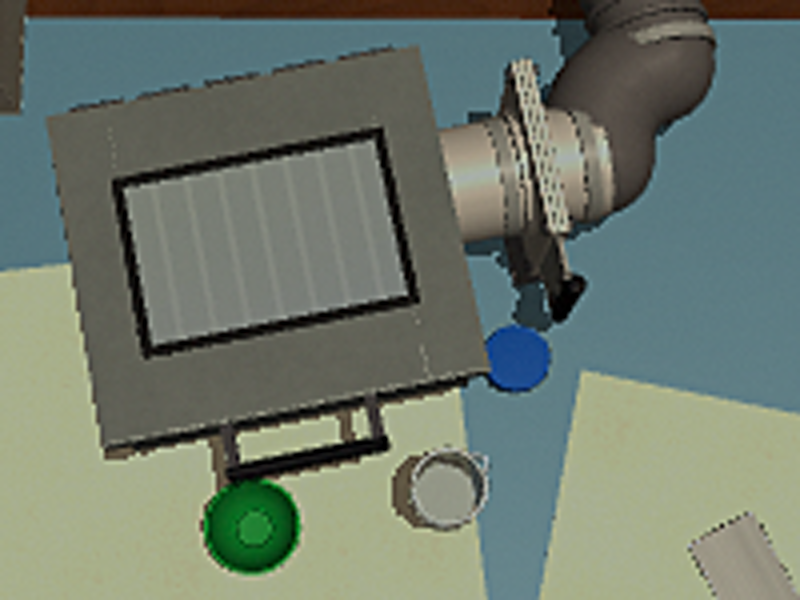

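View pics/scenez.png

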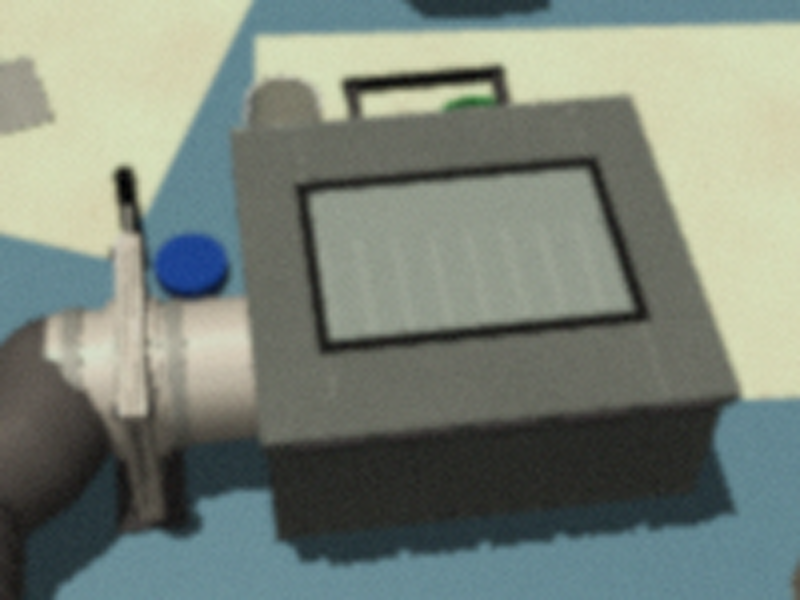

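```bash
cat > h.py <<'E'
import numpy as np, cv2
from scipy.optimize import least_squares
from plant import robot
from scipy.spatial.transform import Rotation as R
CAM={}
def camT(n,st=None):
    c=robot.read_camera(n)
    if n=="wrist":
        T=np.eye(4);T[:3,:3]=R.from_rotvec(st["orientation"]).as_matrix();T[:3,3]=st["tool_pos"]
        E=T@c["tool_from_camera"]
    else: E=c["extrinsics"]
    return c["image"],c["mtx"],E
def proj(K,E,P):
    P=np.atleast_2d(P); p=(P-E[:3,3])@E[:3,:3]; u=p@K.T; return u[:,:2]/u[:,2:]
def onz(K,E,uv,z):
    d=E[:3,:3]@np.linalg.inv(K)@np.array([uv[0],uv[1],1.]); o=E[:3,3]; return o+d*(z-o[2])/d[2]
E
cat > m.py <<'E'
from h import *
_,Kt,Et=camT("top"); _,Ks,Es=camT("scene")
t=lambda x,y:(160+(x+.5)/4-.5,90+(y+.5)/4-.5)
s=lambda x,y:(170+(x+.5)/4-.5,150+(y+.5)/4-.5)
for n,p,z in [("hL",t(232,473),.134),("hR",t(387,443),.134),("bar",t(577,285),.157),("frB",t(525,65),.143),("frF",t(557,230),.143),
 ("FR",t(488,372),.14),("FL",t(105,450),.14),("BL",t(48,117),.14),("BR",t(415,47),.14),("cap",t(518,357),.018),("small",t(449,485),.085),("dish",t(252,525),.036)]:
    print(n,onz(Kt,Et,p,z).round(4))
for n,p,z in [("bar",s(124,173),.157),("frF",s(127,240),.143),("frB",s(133,412),.143),("hL",s(498,72),.134),("hR",s(350,85),.134),("BL",s(738,393),.14),("BR",s(265,440),.14),("FL",s(630,97),.14),("FR",s(233,130),.14)]:
    print("s",n,onz(Ks,Es,p,z).round(4))
E
python3 m.py
```

```text
hL [0.4697 0.1167 0.134 ]
hR [ 0.4939 -0.0053  0.134 ]
bar [ 0.6168 -0.1547  0.157 ]
frB [ 0.8057 -0.1182  0.143 ]
frF [ 0.6657 -0.1418  0.143 ]
FR [ 0.55   -0.0852  0.14  ]
FL [0.4869 0.2162 0.14  ]
BL [0.7609 0.2719 0.14  ]
BR [ 0.8223 -0.0282  0.14  ]
cap [ 0.5862 -0.1223  0.018 ]
small [ 0.4659 -0.0568  0.085 ]
dish [0.4364 0.1082 0.036 ]
s bar [ 0.6222 -0.1517  0.157 ]
s frF [ 0.6721 -0.1419  0.143 ]
s frB [ 0.8109 -0.1127  0.143 ]
s hL [0.4705 0.1168 0.134 ]
s hR [0.4951 0.0013 0.134 ]
s BL [0.7624 0.272  0.14  ]
s BR [ 0.8224 -0.0274  0.14  ]
s FL [0.4961 0.2181 0.14  ]
s FR [ 0.5571 -0.0825  0.14  ]
```

Box yaw is about 0.20 rad. Hinge mid is about (0.792, 0.122) and handle mid about (0.481, 0.057), 318 mm apart as specified. The bar is about 51 mm in front of the frame, so the gate is at about 11 mm. Next I go above the bar with the jaws along the box's y.

```bash
cat >> h.py <<'E'
def delta(pos,yaw,tilt=0.0):
    """tool x at world angle yaw, pointing down; tilt = world rotation about box y axis (yaw .2), + = front up"""
    st=robot.read_state(); M=R.from_rotvec(st["orientation"])
    c,s=np.cos(yaw),np.sin(yaw)
    T=R.from_matrix(np.array([[c,s,0],[s,-c,0],[0,0,-1]]))
    T=R.from_rotvec(tilt*np.array([-np.sin(.2),np.cos(.2),0]))*T
    print("t",st["t"],"shift",M.inv().apply(np.array(pos)-st["tool_pos"]).round(4),"turn",(M.inv()*T).as_rotvec().round(4),"F",st["force"].round(1))
E
python3 -c "
from h import *
delta([.6195,-.153,.225],.2)"
```

```text
t 0.25 shift [ 0.5443 -0.2668  0.0074] turn [-0.0009 -0.      0.1068] F [-0.3 -0.1  0.4]
```

Emit:
{"name": "jog_arm", "arguments": {
  "steps": [
    [0.45,0.544,-0.267,0.0,0,0,0.107],
    [0.45,0.544,-0.267,0.0,0,0,0.107],
    [0.45,0.544,-0.267,0.0,0,0,0.107],
    [0.45,0.544,-0.267,0.0,0,0,0.107],
    [0.45,0.544,-0.267,0.0,0,0,0.107]
  ],
  "force": 20
}}

```text
t: 0.88
tool_pos: [0.4082, -0.3544, 0.2327]
orientation: [-3.125, -0.313, -0.0]
force: [0.0, -1.0, -0.1]
opening: 0.0522
```

```bash
python3 -c "
from h import *
delta([.6195,-.153,.225],.2);print(robot.read_state())"
```

```text
t 0.875 shift [ 0.247  -0.1555  0.0078] turn [-0.0005 -0.0003 -0.0005] F [ 0.  -1.  -0.1]
{'t': 0.875, 'q': array([-8.10132564e-01, -3.02388730e-02,  1.65418358e+00,  4.68924247e-04,
        1.51789835e+00,  5.61093308e-01]), 'dq': array([ 9.30704712e-01,  5.28787538e-02, -5.51490183e-02,  2.57210772e-04,
       -5.77811536e-03,  9.21725650e-01]), 'joint_torque': array([ -5.83192974, -49.15761709, -47.95539021,   0.06150944,
         0.41691497,  -1.96959615]), 'tool_pos': array([ 0.40817594, -0.35437026,  0.23266283]), 'orientation': array([-3.12548624e+00, -3.12877399e-01, -3.39201912e-04]), 'force': array([ 0.02688242, -1.01245297, -0.06953106]), 'wrist_torque': array([-0.03661788, -0.05333334,  0.04735868]), 'opening': 0.05215214769896204}
```

Emit:
{"name": "jog_arm", "arguments": {
  "steps": [
    [0.45,0.247,-0.155,0.008,0,0,0],
    [0.45,0.247,-0.155,0.008,0,0,0],
    [0.45,0.247,-0.155,0.008,0,0,0],
    [0.45,0.247,-0.155,0.008,0,0,0],
    [0.45,0.247,-0.155,0.008,0,0,0]
  ]
}}

```text
t: 1.5
tool_pos: [0.621, -0.151, 0.2245]
orientation: [-3.125, -0.315, -0.0]
force: [-0.2, -0.6, -0.1]
opening: 0.051
```

Emit:
{"name": "jog_arm", "arguments": {
  "steps": [
    [0.45,0,0,0,0,0,0]
  ]
}}

```text
t: 1.62
tool_pos: [0.6224, -0.1483, 0.2236]
orientation: [-3.123, -0.321, 0.001]
force: [-0.2, -0.3, -0.0]
opening: 0.0514
```

```bash
cat > w.py <<'E'
import sys
from h import *
st=robot.read_state(); im,K,E=camT("wrist",st)
np.savez("w.npz",K=K,E=E); cv2.imwrite(sys.argv[1],im[:,:,::-1])
print(st["t"],st["tool_pos"].round(4),st["force"].round(1),st["opening"])
E
python3 w.py pics/w1.png; python3 -c "
from h import *
delta([.6195,-.153,.225],.2)
d=np.load('w.npz'); print(proj(d['K'],d['E'],[[.6195,-.153,.157],[.667,-.142,.143]]))"
```

```text
1.625 [ 0.6224 -0.1483  0.2236] [-0.2 -0.3 -0. ] 0.05144849327036249
t 1.675 shift [-0.0027  0.0031 -0.0013] turn [-0.0014  0.0007  0.004 ] F [-0.5 -0.2  0.3]
[[263.21059216 217.9202064 ]
 [261.73643084 143.09821705]]
```

View pics/w1.png

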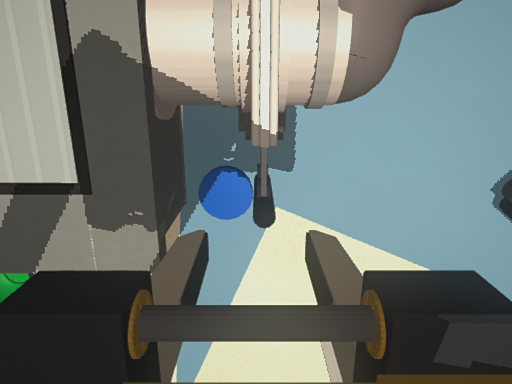

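The bar's round top shows at about (264,216), against a predicted (263,218). The frame's front edge is at about row 145, against 143. I'll zoom to confirm.

```bash
python3 - <<'E'
import cv2
i=cv2.imread("pics/w1.png")[130:240,210:320]; cv2.imwrite("pics/w1z.png",cv2.resize(i,(550,550),interpolation=cv2.INTER_CUBIC))
E
python3 -c "
from h import *
d=np.load('w.npz')
for uv,z in [((264,216),.157),((264,146),.143)]: print(onz(d['K'],d['E'],uv,z).round(4))"
```

```text
[ 0.621  -0.1532  0.157 ]
[ 0.6654 -0.1439  0.143 ]
```

View pics/w1z.png

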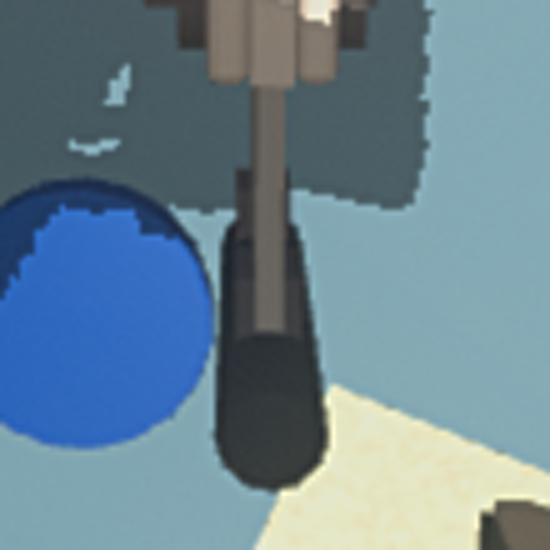

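```bash
python3 -c "
from h import *
delta([.6205,-.1532,.140],.2)"
```

```text
t 1.675 shift [-0.0017  0.0036  0.0837] turn [-0.0014  0.0007  0.004 ] F [-0.5 -0.2  0.3]
```

Emit:
{"name": "jog_arm", "arguments": {
  "steps": [
    [0.45,-0.002,0.004,0.02,0,0,0.004],
    [0.45,-0.002,0.004,0.05,0,0,0.004],
    [0.45,-0.002,0.004,0.084,0,0,0.004],
    [0.45,-0.002,0.004,0.084,0,0,0.004]
  ]
}}

```text
t: 2.17
tool_pos: [0.6164, -0.1542, 0.1348]
orientation: [-3.122, -0.31, 0.013]
force: [-0.9, 0.2, 0.4]
opening: 0.0512
```

Emit:
{"name": "jog_arm", "arguments": {
  "steps": [
    [0.9,0,0,0,0,0,0],
    [0.9,0,0,0,0,0,0],
    [0.9,0,0,0,0,0,0],
    [0.9,0,0,0,0,0,0]
  ],
  "force": 40
}}

```text
t: 2.68
tool_pos: [0.6169, -0.1544, 0.1357]
orientation: [-3.123, -0.31, 0.011]
force: [1.1, -6.5, 2.1]
opening: 0.0159
```

```bash
python3 w.py pics/w2.png; python3 - <<'E'
import cv2
i=cv2.imread("pics/w2.png")[60:280,150:370]; cv2.imwrite("pics/w2z.png",cv2.resize(i,(600,600),interpolation=cv2.INTER_CUBIC))
E
```

```text
2.675 [ 0.6169 -0.1544  0.1357] [ 1.1 -6.5  2.1] 0.015850128900059737
```

View pics/w2z.png

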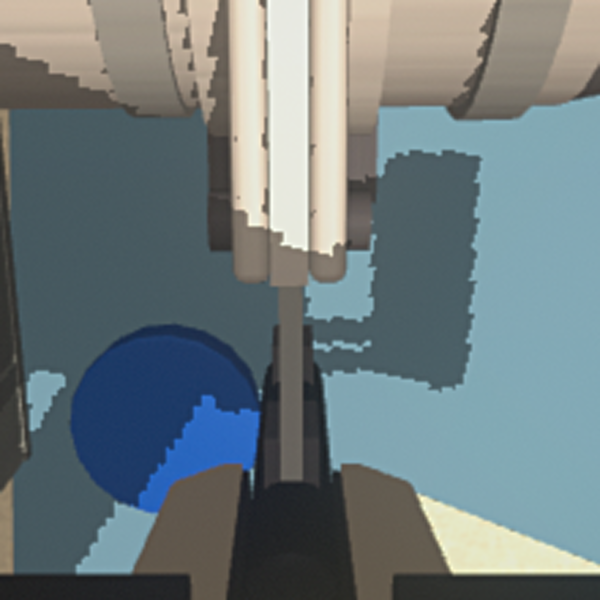

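```bash
python3 -c "
from h import *
d=np.load('w.npz')
u=np.array([np.cos(.2),np.sin(.2)])
for z in (.131,.143):
  p=onz(d['K'],d['E'],(256.3,163.7),z); print('frame',p.round(4))
# bar visible rear edge
K,E=d['K'],d['E']
for x in (.617,.619,.621):
  print(x,proj(K,E,[[x+.0,-.1535,.157],[x+.008*u[0],-.1535+.008*u[1],.131],[x-.008*u[0],-.1535-.008*u[1],.157]]).round(1))
"
```

```text
frame [ 0.6626 -0.1446  0.131 ]
frame [ 0.6651 -0.1441  0.143 ]
0.617 [[255.3 282.4]
 [255.7 239.8]
 [255.3 298.6]]
0.619 [[256.2 278.4]
 [256.5 236.1]
 [256.2 294.7]]
0.621 [[257.2 274.3]
 [257.3 232.5]
 [257.2 290.7]]
```

Emit:
{"name": "jog_arm", "arguments": {
  "steps": [
    [0.9,-0.01,0,0,0,0,0],
    [0.9,-0.02,0,0,0,0,0],
    [0.9,-0.03,0,0,0,0,0],
    [0.9,-0.035,0,0,0,0,0],
    [0.9,-0.035,0,0,0,0,0]
  ]
}}

```text
t: 3.35
tool_pos: [0.5838, -0.1614, 0.1357]
orientation: [-3.123, -0.311, 0.006]
force: [8.6, -0.8, -7.7]
opening: 0.0152
```

```bash
python3 w.py pics/w3.png; python3 - <<'E'
import cv2
i=cv2.imread("pics/w3.png")[60:280,150:370]; cv2.imwrite("pics/w3z.png",cv2.resize(i,(600,600),interpolation=cv2.INTER_CUBIC))
E
```

```text
3.35 [ 0.5838 -0.1614  0.1357] [ 8.6 -0.8 -7.7] 0.015249644872702384
```

View pics/w3z.png

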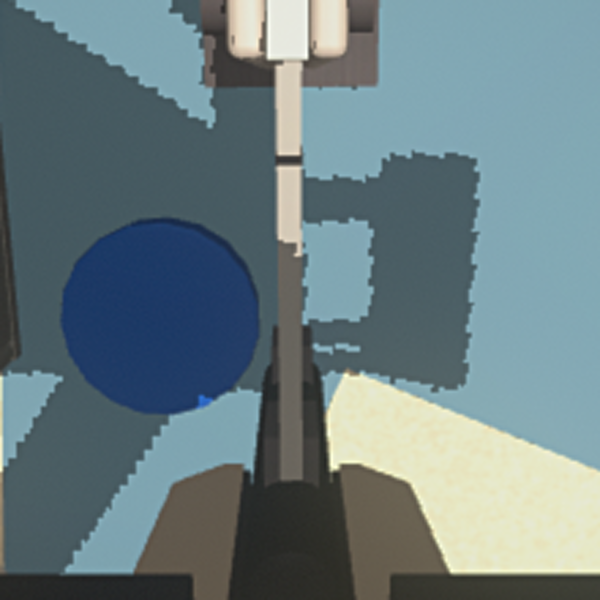

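```bash
cat > g.py <<'E'
import sys
from h import *
d=np.load('w.npz');K,E=d['K'],d['E']
u=np.array([np.cos(.2),np.sin(.2),0])
fr,ln,ju,L=[float(a) for a in sys.argv[1:]]
f=onz(K,E,(256.,fr),.143)@u
l=onz(K,E,(256.,ln),.131)@u
j=onz(K,E,(256.,ju),.131)@u
print('by line: g=',L+(f-l)*1000,' by bar: g=',(f-j)*1000+8-40, 'line-bar',(l-j)*1000)
E
python3 g.py 81.8 118.5 235.8 25
```

```text
by line: g= 40.40236897474645  by bar: g= 40.29086554133457 line-bar 56.88849656658812
```

The short 25 mm line is visible at row 118 of the full image, and its 65 mm distance to the bar axis is as expected. The line and the bar both give a gate opening of 40.4 mm. I need 9.6 mm more.

Emit:
{"name": "jog_arm", "arguments": {
  "steps": [
    [0.9,-0.005,0,0,0,0,0],
    [0.9,-0.0098,0,0,0,0,0],
    [0.9,-0.0098,0,0,0,0,0],
    [0.9,-0.0098,0,0,0,0,0]
  ]
}}

```text
t: 3.9
tool_pos: [0.5756, -0.1631, 0.1357]
orientation: [-3.124, -0.311, 0.002]
force: [8.6, 0.5, -6.7]
opening: 0.0153
```

```bash
python3 w.py pics/w4.png; python3 - <<'E'
import cv2
i=cv2.imread("pics/w4.png")[20:240,150:370]; cv2.imwrite("pics/w4z.png",cv2.resize(i,(600,600),interpolation=cv2.INTER_CUBIC))
E
```

```text
3.9 [ 0.5756 -0.1631  0.1357] [ 8.6  0.5 -6.7] 0.015341476789844747
```

View pics/w4z.png

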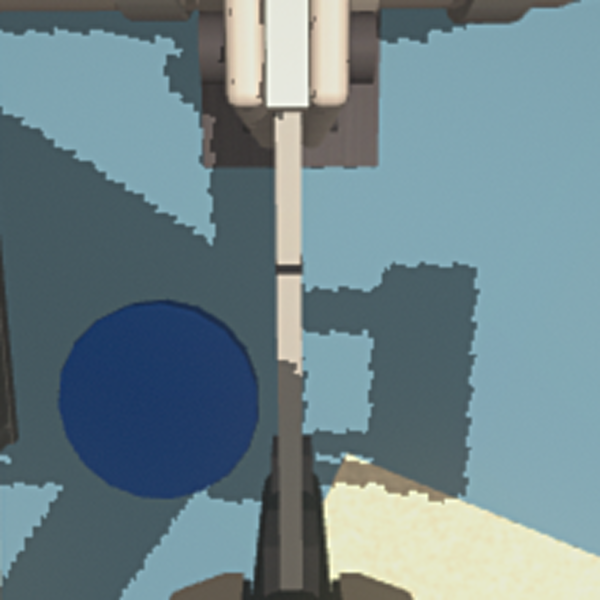

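```bash
python3 g.py 60.0 118.5 235.8 25
```

```text
by line: g= 48.57708730678143  by bar: g= 48.455562264173494 line-bar 56.878474957392065
```

Emit:
{"name": "jog_arm", "arguments": {
  "steps": [
    [0.9,-0.0028,0,0,0,0,0],
    [0.9,-0.0028,0,0,0,0,0],
    [0.9,-0.0028,0,0,0,0,0]
  ]
}}

```text
t: 4.32
tool_pos: [0.5746, -0.1633, 0.1357]
orientation: [-3.124, -0.312, -0.004]
force: [12.0, -0.1, -8.1]
opening: 0.0154
```

```bash
python3 w.py pics/w5.png; python3 - <<'E'
import cv2
i=cv2.imread("pics/w5.png")[20:240,150:370]; cv2.imwrite("pics/w5z.png",cv2.resize(i,(600,600),interpolation=cv2.INTER_CUBIC))
E
```

```text
4.325 [ 0.5746 -0.1633  0.1357] [12.  -0.1 -8.1] 0.015428127122419704
```

View pics/w5z.png

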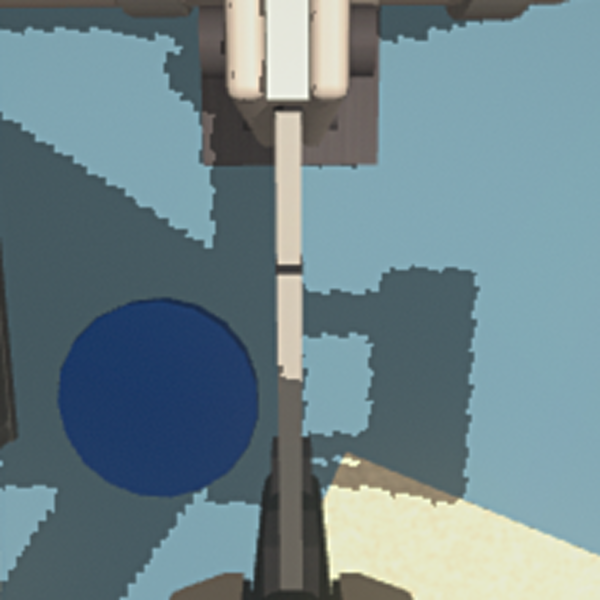

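```bash
python3 g.py 57.2 118.5 235.8 25;python3 g.py 57.2 59.2 235.8 50
python3 - <<'E'
import cv2
i=cv2.imread("pics/w5.png")[45:75,240:272]; cv2.imwrite("pics/w5y.png",cv2.resize(i,(640,600),interpolation=cv2.INTER_NEAREST))
E
```

```text
by line: g= 49.61262556077904  by bar: g= 49.486985962046404 line-bar 56.87436040126737
by line: g= 49.73506029325443  by bar: g= 49.486985962046404 line-bar 81.75192566879197
```

View pics/w5y.png

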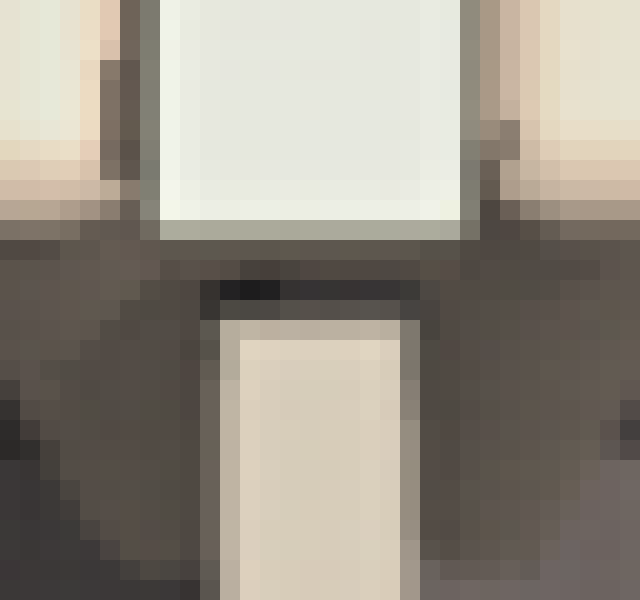

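The long 50 mm line is now visible at row 59, right under the frame's top edge at row 57. All the estimates give 49.5–50 mm, so I release and rise.

Emit:
{"name": "jog_arm", "arguments": {
  "steps": [
    [0.5,0,0,0,0,0,0],
    [0.5,0,0,0,0,0,0],
    [0.5,0,0,0,0,0,0],
    [0.5,0,0,-0.03,0,0,0],
    [0.5,0,0,-0.08,0,0,0]
  ]
}}

```text
t: 5.0
tool_pos: [0.5727, -0.163, 0.2141]
orientation: [-3.122, -0.312, 0.003]
force: [1.1, 0.1, 0.2]
opening: 0.0466
```

Emit:
{"name": "jog_arm", "arguments": {
  "steps": [
    [0.5,0,0,-0.03,0,0,0],
    [0.5,0,0,-0.03,0,0,0]
  ]
}}

```text
t: 5.25
tool_pos: [0.5743, -0.1637, 0.2477]
orientation: [-3.125, -0.312, -0.005]
force: [0.3, 0.2, -0.2]
opening: 0.0464
```

```bash
python3 w.py pics/w6.png; python3 - <<'E'
import cv2
i=cv2.imread("pics/w6.png")[60:260,170:350]; cv2.imwrite("pics/w6z.png",cv2.resize(i,(540,600),interpolation=cv2.INTER_CUBIC))
E
python3 -c "
from h import *
d=np.load('w.npz')
print(proj(d['K'],d['E'],[[.6651,-.144,.143]]))"
```

```text
5.25 [ 0.5743 -0.1637  0.2477] [ 0.3  0.2 -0.2] 0.046446670983609384
[[255.43596538  70.62879001]]
```

View pics/w6z.png

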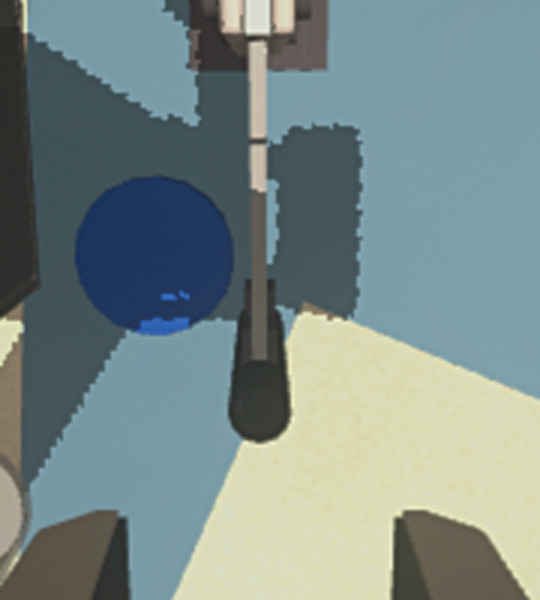

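```bash
python3 g.py 71.2 106.8 179.8 25; python3 -c "
from h import *
delta([.48,.058,.25],.2+np.pi/2)"
```

```text
by line: g= 49.94983313692034  by bar: g= 50.20056225211192 line-bar 57.250729115191575
t 5.3 shift [-0.0477 -0.2355 -0.0041] turn [-0.002  -0.0026 -1.5718] F [ 0.2 -0.2 -0.4]
```

Emit:
{"name": "jog_arm", "arguments": {
  "steps": [
    [0.5,-0.048,-0.236,-0.004,0,0,-1.57],
    [0.5,-0.048,-0.236,-0.004,0,0,-1.57],
    [0.5,-0.048,-0.236,-0.004,0,0,-1.57],
    [0.5,-0.048,-0.236,-0.004,0,0,-1.57],
    [0.5,-0.048,-0.236,-0.004,0,0,-1.57]
  ]
}}

```text
t: 5.92
tool_pos: [0.4775, 0.0616, 0.2479]
orientation: [-2.634, -1.702, 0.002]
force: [0.2, -0.1, 0.6]
opening: 0.0465
```

```bash
python3 -c "
from h import *
delta([.48,.058,.25],.2+np.pi/2)"
```

```text
t 5.925 shift [-0.0022  0.0038 -0.0021] turn [-0.0046 -0.0032 -0.6236] F [ 0.2 -0.1  0.6]
```

Opening set to about 30 mm (closure 0.68) for the narrow gap.

Emit:
{"name": "jog_arm", "arguments": {
  "steps": [
    [0.68,-0.002,0.004,-0.002,0,0,-0.624],
    [0.68,-0.002,0.004,-0.002,0,0,-0.624],
    [0.68,-0.002,0.004,-0.002,0,0,-0.624],
    [0.68,-0.002,0.004,-0.002,0,0,-0.624],
    [0.68,-0.002,0.004,-0.002,0,0,-0.624]
  ]
}}

```text
t: 6.55
tool_pos: [0.4794, 0.0581, 0.2479]
orientation: [-1.984, -2.426, 0.003]
force: [0.0, -0.9, -0.6]
opening: 0.0297
```

```bash
python3 w.py pics/w7.png; python3 -c "
from h import *
delta([.481,.0575,.25],.2+np.pi/2)
d=np.load('w.npz')
u=np.array([-np.sin(.2),np.cos(.2),0])
print(proj(d['K'],d['E'],[[.481,.0575,.134],np.array([.481,.0575,.134])+.058*u]))"
```

```text
6.55 [0.4794 0.0581 0.2479] [ 0.  -0.9 -0.6] 0.029659296724813943
t 6.6 shift [-0.0008  0.0013 -0.0017] turn [-0.0058 -0.0048 -0.0015] F [ 0.2 -0.4  0.8]
[[258.16579715 194.26446177]
 [258.36690106 121.30690246]]
```

View pics/w7.png

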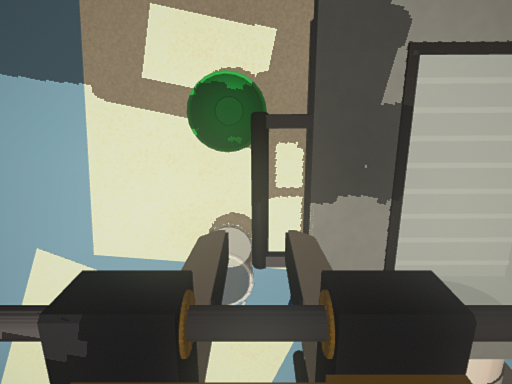

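The handle bar runs vertically at column 260, rows 112–268, between the jaws. It sits about 1.5 mm behind and 3 mm left of my estimate, so I correct for that and descend.

```bash
python3 -c "
from h import *
delta([.482,.0605,.130],.2+np.pi/2)
d=np.load('w.npz'); print(onz(d['K'],d['E'],(260,190),.134))"
```

```text
t 6.6 shift [0.0013 0.0035 0.1183] turn [-0.0058 -0.0048 -0.0015] F [ 0.2 -0.4  0.8]
[0.48172585 0.06131077 0.134     ]
```

Emit:
{"name": "jog_arm", "arguments": {
  "steps": [
    [0.68,0.001,0.003,0.02,-0.006,-0.005,0],
    [0.68,0.001,0.003,0.05,-0.006,-0.005,0],
    [0.68,0.001,0.003,0.075,-0.006,-0.005,0],
    [0.68,0.001,0.003,0.075,-0.006,-0.005,0]
  ]
}}

```text
t: 7.1
tool_pos: [0.4797, 0.0599, 0.1704]
orientation: [-1.99, -2.426, 0.006]
force: [0.1, -0.3, -0.5]
opening: 0.0298
```

```bash
python3 w.py pics/w8.png; python3 -c "
from h import *
delta([.482,.0605,.130],.2+np.pi/2)
"
```

```text
7.1 [0.4797 0.0599 0.1704] [ 0.1 -0.3 -0.5] 0.029815548008962616
t 7.15 shift [0.0003 0.0013 0.0423] turn [-0.0024 -0.0003 -0.0026] F [0.4 0.2 0. ]
```

View pics/w8.png

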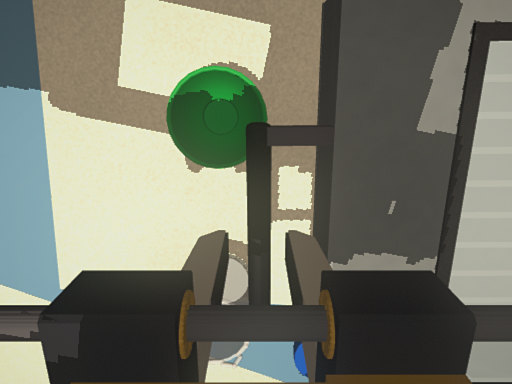

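Emit:
{"name": "jog_arm", "arguments": {
  "steps": [
    [0.71,0,0.0015,0,0,0,0],
    [0.71,0,0.0015,0.01,0,0,0],
    [0.71,0,0.0015,0.025,0,0,0],
    [0.71,0,0.0015,0.04,0,0,0],
    [0.71,0,0.0015,0.04,0,0,0]
  ]
}}

```text
t: 7.78
tool_pos: [0.4807, 0.0601, 0.13]
orientation: [-1.989, -2.426, 0.007]
force: [0.8, 0.3, 0.8]
opening: 0.0266
```

Emit:
{"name": "jog_arm", "arguments": {
  "steps": [
    [0.95,0,0,0,0,0,0],
    [0.95,0,0,0,0,0,0],
    [0.95,0,0,0,0,0,0]
  ],
  "force": 12
}}

```text
t: 8.15
tool_pos: [0.4808, 0.0602, 0.1302]
orientation: [-1.989, -2.426, 0.006]
force: [1.0, -0.0, -2.2]
opening: 0.0137
```

```bash
python3 - <<'E'
from h import *
st=robot.read_state(); print(st['tool_pos'],st['force'],st['wrist_torque'],st['opening'],st['q'].round(2))
p0=st['tool_pos'].copy()
# arc targets for tool: grasp point 5mm behind TCP at bar; tilt = k*theta
u=np.array([np.cos(.2),np.sin(.2),0]); 
yv=np.array([-np.sin(.2),np.cos(.2),0])
M=R.from_rotvec(st['orientation'])
g0=p0-0.005*M.apply([0,0,1])
h=g0+.318*u; h[2]=.134
for th in np.arange(.1,.96,.1):
    g=h+.318*(-np.cos(th)*u+np.sin(th)*np.array([0,0,1])); g[2]+=g0[2]-.134
    t=.5*th
    T=R.from_rotvec(t*yv)*M
    tc=g+.005*T.apply([0,0,1])
    print(round(th,2),M.inv().apply(tc-p0).round(4),(M.inv()*T).as_rotvec().round(3))
E
```

```text
[0.48084957 0.06016536 0.13020755] [ 0.95257779 -0.04232183 -2.1547185 ] [-0.02862263 -0.26677318  0.04273027] 0.013673686611317274 [ 0.02 -0.11  1.92 -0.    1.34 -0.18]
0.1 [ 0.      0.0012 -0.0318] [ 0.05 -0.    0.  ]
0.2 [ 0.0001  0.0055 -0.0632] [ 0.1 -0.   0. ]
0.3 [ 0.0001  0.0129 -0.0941] [ 0.15 -0.    0.  ]
0.4 [ 0.0002  0.0234 -0.1241] [ 0.2   -0.001  0.   ]
0.5 [ 0.0002  0.0368 -0.1528] [ 0.25  -0.001  0.   ]
0.6 [ 0.0003  0.053  -0.1801] [ 0.3   -0.001  0.   ]
0.7 [ 0.0004  0.0719 -0.2056] [ 0.35  -0.001  0.   ]
0.8 [ 0.0004  0.0932 -0.2291] [ 0.4   -0.001  0.   ]
0.9 [ 0.0005  0.1167 -0.2503] [ 0.45  -0.001  0.   ]
```

Emit:
{"name": "jog_arm", "arguments": {
  "steps": [
    [0.95,0,0.0003,-0.016,0.025,0,0],
    [0.95,0,0.0012,-0.032,0.05,0,0],
    [0.95,0,0.003,-0.0475,0.075,0,0],
    [0.95,0,0.0055,-0.063,0.1,0,0],
    [0.95,0,0.009,-0.079,0.125,0,0]
  ]
}}

```text
t: 8.78
tool_pos: [0.4901, 0.0621, 0.2095]
orientation: [-1.936, -2.361, 0.155]
force: [2.3, 0.3, -3.7]
opening: 0.0134
```

```bash
cat > arc.py <<'E'
from h import *
st=robot.read_state(); print(st['t'],st['tool_pos'],st['force'],st['wrist_torque'],st['opening'],st['q'].round(2))
p=st['tool_pos']; M=R.from_rotvec(st['orientation'])
u=np.array([np.cos(.2),np.sin(.2),0]); yv=np.array([-np.sin(.2),np.cos(.2),0])
M0=R.from_rotvec([-1.989,-2.426,.006]); p0=np.array([.48085,.06017,.1302])
g0=p0-0.005*M0.apply([0,0,1]); h=g0+.318*u
g=p-.005*M.apply([0,0,1]); r=g-h
print('theta',np.arctan2(r[2],-r@u),'radius',np.hypot(r[2],r@u),'lat',r@yv)
for th in np.arange(.2,1.,.05):
    q=h+.318*(-np.cos(th)*u+np.sin(th)*np.array([0,0,1]))
    T=R.from_rotvec(.5*th*yv)*M0; tc=q+.005*T.apply([0,0,1])
    print(round(th,2),M.inv().apply(tc-p).round(4),(M.inv()*T).as_rotvec().round(3))
E
python3 arc.py
```

```text
8.775 [0.49006487 0.06210595 0.20950449] [ 2.34222001  0.29657288 -3.6939139 ] [ 0.16901246 -0.48377214  0.00244709] 0.013387716134991151 [ 0.04 -0.01  1.69 -0.02  1.6  -0.16]
theta 0.2519107988683941 radius 0.31799260787550354 lat 6.419642717091223e-05
0.2 [-0.0001 -0.0014  0.0164] [-0.026 -0.     0.   ]
0.25 [-0.0001 -0.0001  0.0006] [-0.001 -0.     0.   ]
0.3 [-0.      0.0021 -0.0151] [ 0.024 -0.001  0.   ]
0.35 [-0.      0.005  -0.0307] [ 0.049 -0.001  0.   ]
0.4 [ 0.      0.0087 -0.0462] [ 0.074 -0.001  0.   ]
0.45 [ 0.0001  0.0132 -0.0614] [ 0.099 -0.001  0.   ]
0.5 [ 0.0001  0.0184 -0.0764] [ 0.124 -0.001  0.   ]
0.55 [ 0.0001  0.0244 -0.0911] [ 0.149 -0.001  0.   ]
0.6 [ 0.0002  0.0311 -0.1055] [ 0.174 -0.001  0.001]
0.65 [ 0.0002  0.0385 -0.1195] [ 0.199 -0.001  0.001]
0.7 [ 0.0002  0.0466 -0.1331] [ 0.224 -0.001  0.001]
0.75 [ 0.0003  0.0553 -0.1464] [ 0.249 -0.001  0.001]
0.8 [ 0.0003  0.0647 -0.1591] [ 0.274 -0.001  0.001]
0.85 [ 0.0004  0.0748 -0.1714] [ 0.299 -0.001  0.001]
0.9 [ 0.0004  0.0854 -0.1831] [ 0.324 -0.001  0.001]
0.95 [ 0.0005  0.0966 -0.1943] [ 0.349 -0.001  0.001]
```

The lid is following the arc (θ 0.25, radius 0.318), forces small.

Emit:
{"name": "jog_arm", "arguments": {
  "steps": [
    [0.95,0,0.002,-0.015,0.024,0,0],
    [0.95,0,0.005,-0.031,0.049,0,0],
    [0.95,0,0.0087,-0.046,0.074,0,0],
    [0.95,0,0.0132,-0.0614,0.099,0,0],
    [0.95,0,0.0184,-0.0764,0.124,0,0]
  ]
}}

```text
t: 9.4
tool_pos: [0.5178, 0.0679, 0.2833]
orientation: [-1.878, -2.292, 0.294]
force: [0.7, 1.1, -3.1]
opening: 0.0136
```

```bash
python3 arc.py
```

```text
9.4 [0.517839   0.06785652 0.28334455] [ 0.66171073  1.14491618 -3.10839592] [ 0.23776558 -0.33139455 -0.01737993] 0.013647914474592085 [ 0.06  0.16  1.39 -0.04  1.85 -0.15]
theta 0.5015808029061383 radius 0.31817124632430677 lat 0.00017874334754774263
0.2 [-0.0004 -0.008   0.0951] [-0.151 -0.001  0.001]
0.25 [-0.0004 -0.0087  0.0792] [-0.126 -0.001  0.001]
0.3 [-0.0003 -0.0085  0.0633] [-0.101 -0.001  0.001]
0.35 [-0.0003 -0.0076  0.0475] [-0.076 -0.001  0.001]
0.4 [-0.0003 -0.0058  0.0317] [-0.051 -0.001  0.001]
0.45 [-0.0002 -0.0033  0.016 ] [-0.026 -0.001  0.001]
0.5 [-0.0002  0.0001  0.0005] [-0.001 -0.001  0.001]
0.55 [-0.0001  0.0041 -0.0148] [ 0.024 -0.001  0.001]
0.6 [-0.0001  0.009  -0.0299] [ 0.049 -0.001  0.001]
0.65 [-0.0001  0.0146 -0.0447] [ 0.074 -0.001  0.001]
0.7 [-0.      0.0209 -0.0593] [ 0.099 -0.001  0.001]
0.75 [ 0.      0.028  -0.0735] [ 0.124 -0.001  0.001]
0.8 [ 0.0001  0.0357 -0.0873] [ 0.149 -0.002  0.001]
0.85 [ 1.000e-04  4.410e-02 -1.007e-01] [ 0.174 -0.002  0.001]
0.9 [ 0.0002  0.0532 -0.1137] [ 0.199 -0.002  0.001]
0.95 [ 0.0002  0.063  -0.1262] [ 0.224 -0.002  0.001]
```

Emit:
{"name": "jog_arm", "arguments": {
  "steps": [
    [0.95,0,0.004,-0.015,0.024,0,0],
    [0.95,0,0.009,-0.03,0.049,0,0],
    [0.95,0,0.0146,-0.0447,0.074,0,0],
    [0.95,0,0.021,-0.0593,0.099,0,0],
    [0.95,0,0.028,-0.0735,0.124,0,0]
  ]
}}

```text
t: 10.02
tool_pos: [0.5627, 0.0772, 0.3482]
orientation: [-1.816, -2.218, 0.427]
force: [-1.8, 2.8, -0.3]
opening: 0.0136
```

```bash
python3 arc.py; python3 w.py pics/w9.png
```

```text
10.025 [0.56265795 0.07715925 0.34818481] [-1.83207087  2.82628609 -0.27656336] [ 0.25458681  0.05654408 -0.1237949 ] 0.013604254717970757 [ 0.07  0.4   1.01 -0.05  2.11 -0.14]
theta 0.7521214222526748 radius 0.31854181083102434 lat 0.00038876344481505315
0.2 [-0.0009 -0.0144  0.1726] [-0.276 -0.001  0.001]
0.25 [-0.0009 -0.017   0.1569] [-0.251 -0.001  0.001]
0.3 [-0.0008 -0.0188  0.1411] [-0.226 -0.001  0.001]
0.35 [-0.0008 -0.0199  0.1253] [-0.201 -0.001  0.001]
0.4 [-0.0007 -0.0201  0.1094] [-0.176 -0.001  0.001]
0.45 [-0.0007 -0.0195  0.0936] [-0.151 -0.002  0.001]
0.5 [-0.0006 -0.0182  0.0777] [-0.126 -0.002  0.001]
0.55 [-0.0006 -0.016   0.062 ] [-0.101 -0.002  0.001]
0.6 [-0.0005 -0.0131  0.0464] [-0.076 -0.002  0.002]
0.65 [-0.0005 -0.0094  0.031 ] [-0.051 -0.002  0.002]
0.7 [-0.0004 -0.005   0.0158] [-0.026 -0.002  0.002]
0.75 [-0.0004  0.0003  0.0008] [-0.001 -0.002  0.002]
0.8 [-0.0004  0.0062 -0.0139] [ 0.024 -0.002  0.002]
0.85 [-0.0003  0.0129 -0.0282] [ 0.049 -0.002  0.002]
0.9 [-0.0003  0.0203 -0.0422] [ 0.074 -0.002  0.002]
0.95 [-0.0002  0.0284 -0.0559] [ 0.099 -0.002  0.002]
10.025 [0.5627 0.0772 0.3482] [-1.8  2.8 -0.3] 0.013604254717970757
```

View pics/w9.png

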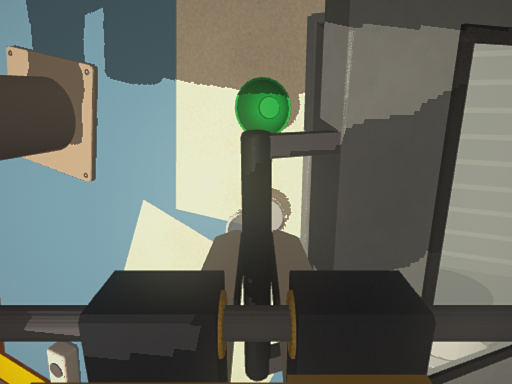

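The lid is at 0.75 rad, past the balance point, and the bar is nearly free of load. The picture shows the jaws on the bar's middle with the dish and beaker undisturbed. I open slightly and pull out fast along the tool axis, then away towards the robot.

Emit:
{"name": "jog_arm", "arguments": {
  "steps": [
    [0.71,0,0.001,-0.003,0,0,0],
    [0.71,0,0.002,-0.01,0,0,0],
    [0.71,0,0.002,-0.065,0,0,0],
    [0.71,0,-0.03,-0.11,0,0,0],
    [0.71,0,-0.09,-0.11,0,0,0]
  ]
}}

```text
t: 10.7
tool_pos: [0.5247, 0.0686, 0.4846]
orientation: [-1.818, -2.219, 0.425]
force: [0.4, 0.3, 0.9]
opening: 0.027
```

Emit:
{"name": "jog_arm", "arguments": {
  "steps": [
    [0.71,0,-0.06,0,0,0,0],
    [0.71,0,-0.1,0,0,0,0],
    [0.71,0,-0.1,0,0,0,0]
  ]
}}

```text
t: 11.08
tool_pos: [0.4318, 0.0499, 0.525]
orientation: [-1.822, -2.223, 0.419]
force: [-0.1, -0.6, -0.5]
opening: 0.0272
```

```bash
python3 w.py pics/w10.png; python3 - <<'E'
from h import *
for n in("scene","top"):
    im,_,_=camT(n); cv2.imwrite(f"pics/{n}1.png",im[:,:,::-1])
E
```

```text
11.075 [0.4318 0.0499 0.525 ] [-0.1 -0.6 -0.5] 0.027184876823706572
```

View pics/scene1.png

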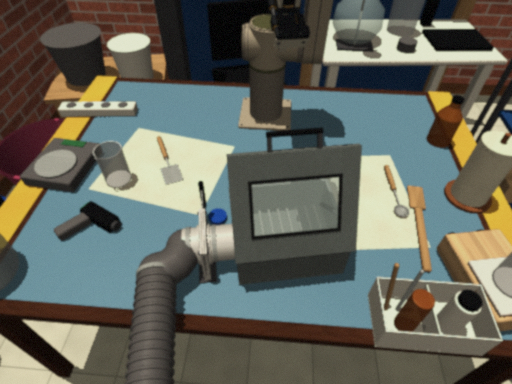

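View pics/w10.png

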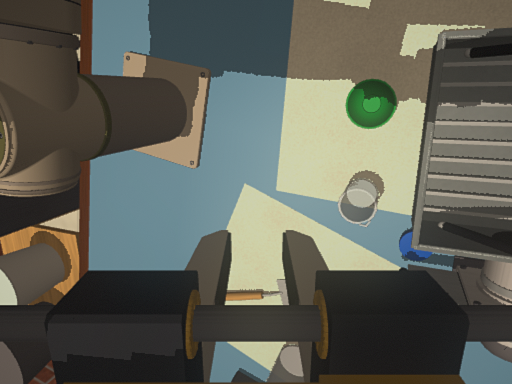

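The lid is up and still rising. The gripper is free and clear, with no contact force. I'll wait about 5 s and back off a little.

Emit:
{"name": "jog_arm", "arguments": {
  "steps": [
    [0.71,0,-0.03,0,0,0,0],
    [0.71,0,-0.03,0,0,0,0],
    [0.71,0,-0.03,0,0,0,0],
    [0.71,0,-0.03,0,0,0,0],
    [0.71,0,-0.03,0,0,0,0]
  ]
}}

```text
t: 11.85
tool_pos: [0.4072, 0.0448, 0.5317]
orientation: [-1.817, -2.218, 0.427]
force: [-0.1, 0.8, 0.2]
opening: 0.0271
```

Emit:
{"name": "jog_arm", "arguments": {
  "steps": [
    [0.71,0,0,0,0,0,0],
    [0.71,0,0,0,0,0,0],
    [0.71,0,0,0,0,0,0],
    [0.71,0,0,0,0,0,0],
    [0.71,0,0,0,0,0,0]
  ]
}}

```text
t: 12.48
tool_pos: [0.4072, 0.0448, 0.5317]
orientation: [-1.817, -2.218, 0.426]
force: [-0.1, -0.0, 0.5]
opening: 0.0269
```

Emit:
{"name": "jog_arm", "arguments": {
  "steps": [
    [0.71,0,0,0,0,0,0],
    [0.71,0,0,0,0,0,0],
    [0.71,0,0,0,0,0,0],
    [0.71,0,0,0,0,0,0],
    [0.71,0,0,0,0,0,0]
  ]
}}

```text
t: 13.1
tool_pos: [0.4072, 0.0448, 0.5317]
orientation: [-1.817, -2.218, 0.426]
force: [-0.2, 0.2, 0.1]
opening: 0.027
```

Emit:
{"name": "jog_arm", "arguments": {
  "steps": [
    [0.71,0,0,0,0,0,0],
    [0.71,0,0,0,0,0,0],
    [0.71,0,0,0,0,0,0],
    [0.71,0,0,0,0,0,0],
    [0.71,0,0,0,0,0,0]
  ]
}}

```text
t: 13.72
tool_pos: [0.4072, 0.0448, 0.5317]
orientation: [-1.817, -2.218, 0.426]
force: [0.5, 0.1, 0.2]
opening: 0.0267
```

Emit:
{"name": "jog_arm", "arguments": {
  "steps": [
    [0.71,0,0,0,0,0,0],
    [0.71,0,0,0,0,0,0],
    [0.71,0,0,0,0,0,0],
    [0.71,0,0,0,0,0,0],
    [0.71,0,0,0,0,0,0]
  ]
}}

```text
t: 14.35
tool_pos: [0.4072, 0.0448, 0.5317]
orientation: [-1.817, -2.218, 0.426]
force: [0.3, -0.4, 0.2]
opening: 0.027
```

Emit:
{"name": "jog_arm", "arguments": {
  "steps": [
    [0.71,0,0,0,0,0,0],
    [0.71,0,0,0,0,0,0],
    [0.71,0,0,0,0,0,0],
    [0.71,0,0,0,0,0,0],
    [0.71,0,0,0,0,0,0]
  ]
}}

```text
t: 14.98
tool_pos: [0.4072, 0.0448, 0.5317]
orientation: [-1.817, -2.218, 0.426]
force: [-0.1, 0.9, -0.2]
opening: 0.0267
```

Emit:
{"name": "jog_arm", "arguments": {
  "steps": [
    [0.71,0,0,0,0,0,0],
    [0.71,0,0,0,0,0,0],
    [0.71,0,0,0,0,0,0],
    [0.71,0,0,0,0,0,0],
    [0.71,0,0,0,0,0,0]
  ]
}}

```text
t: 15.6
tool_pos: [0.4072, 0.0448, 0.5317]
orientation: [-1.817, -2.218, 0.426]
force: [-0.3, -0.9, -0.9]
opening: 0.0269
```

```bash
python3 - <<'E'
from h import *
out=[]
for n in("scene","top"):
    im,K,E=camT(n); out.append(im); cv2.imwrite(f"pics/{n}2.png",im[:,:,::-1])
    u=np.array([np.cos(.2),np.sin(.2),0]); yv=np.array([-np.sin(.2),np.cos(.2),0]); h=np.array([.7937,.123,.134])
    for th in(1.2,1.3): print(n,th,proj(K,E,[h+.318*(-np.cos(th)*u+[0,0,np.sin(th)])+s*.065*yv for s in(-1,1)]).round(1).tolist())
cv2.imwrite("pics/z2.png",np.hstack([cv2.resize(out[0][90:240,180:330],(400,400)),cv2.resize(out[1][90:240,200:350],(400,400))])[:,:,::-1])
E
```

```text
scene 1.2 [[267.9, 137.4], [327.2, 133.1]]
scene 1.3 [[270.2, 142.8], [331.6, 138.3]]
top 1.2 [[241.0, 102.7], [188.3, 112.6]]
top 1.3 [[238.5, 89.5], [185.5, 99.4]]
```

View pics/scene2.png

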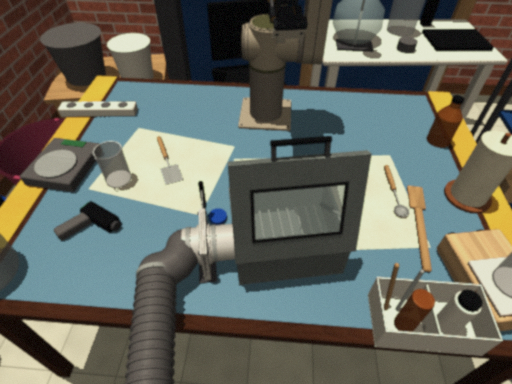

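View pics/top2.png

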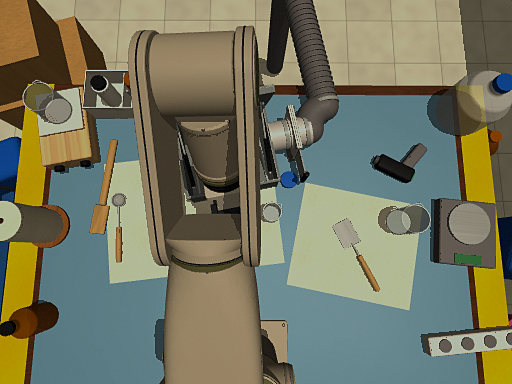

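View pics/z2.png

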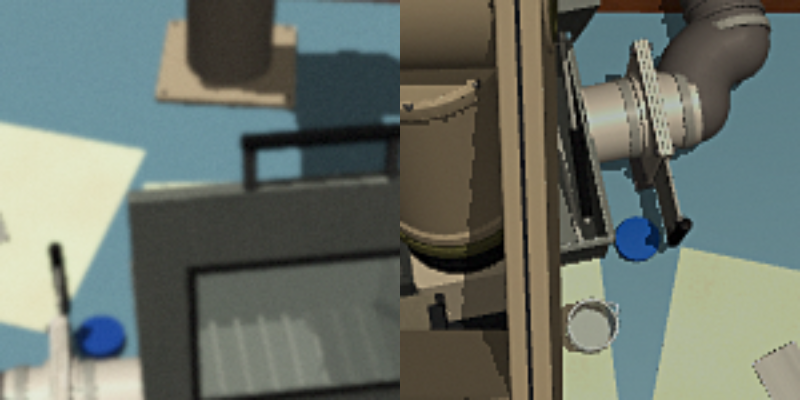

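```bash
python3 - <<'E'
from h import *
d=np.load('w.npz'); print("dish",onz(d['K'],d['E'],(371,103),.036).round(3)," was .436 .108; small",onz(d['K'],d['E'],(357,204),.085).round(3),"was .466 -.057")
_,K,E=camT("top")
b=onz(K,E,(306.5,174.4),.157);f=onz(K,E,(296.4,147.4),.143);print("bar-frame",np.linalg.norm((b-f)[:2]))
print(robot.close_job())
E
```

```text
dish [0.438 0.111 0.036]  was .436 .108; small [ 0.466 -0.053  0.085] was .466 -.057
bar-frame 0.09575247491891058
the job is handed in; nothing more can be done
None
```

The fume box is ready and the job is handed in, at about 16 s of the 48 s allowed. The gate is at half open, and the lid is fully up and holding.

- **Gate:** With the lid still shut, I pulled the gate from about 7 mm to half open and let go. From the wrist camera after release, the 25 mm line gave 49.9 mm and the bar's distance from the frame gave 50.2 mm. The 50 mm line had come level with the frame's edge just before release.
- **Lid:** I lifted it by its handle to 0.75 rad, let go and pulled clear, and the struts carried it up. About 5 s later the scene camera showed the handle within a pixel or so of where it should be at the 1.3 rad stop. The gripper was clear of everything, with the force reading near zero.
- **Bystanders:** The dish and small beaker measured within about 4 mm of their first positions, which is my pixel-reading error. The cap was at the same pixels as before. The big beaker, turner, ladle, paddle and IR gun looked unmoved in the pictures; I did not measure them.
- **Checks that disagreed:** A last coarse reading from the top camera put the bar 96 mm from the frame, against 90 expected. That camera read about 4 mm too long before the pull as well, so I trusted the wrist view. The arm blocked the top camera's view of the lid, so the lid's final angle rests on the scene camera alone.

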